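# Ready the pasta roller: lever into its marked notch, guard down, switch on

### The arm

A 7-joint arm with a two-finger parallel gripper is mounted at the origin on the work surface; the furniture and walls round the work are solid. World frame = base frame: x ahead of the robot, y to its left, z up, the work surface at z = 0. Lengths are in mm, angles in rad, forces in N, time in s.
With the tool pointing down it reaches from about 400 to 875 mm from the base axis. Payload 4.4 kg.
Tool frame: the origin (TCP) lies midway between the tips of the shut fingers; the grasp point (between the pads) lies 19 mm behind it; z points along the fingers, y is the line along which they close (so a half turn about z gives the same grasp; the last joint's range is limited). The gripper opens to 85 mm and grips with 20 to 120 N. Pads are 22 mm wide; open, the fingers measure 114 mm over their backs; the gripper's body (76 mm by 85 mm) begins 54 mm behind the grasp point. The pads swing forward as they close: fully open they stand 13 mm farther back than shut.
Start: joints at [-1.394, 0.628, 0.038, 1.517, -0.027, 0.996, -0.02], TCP at [156.249, 630.955, 231.313] pointing down, gripper open.
Joint ranges: [-3.06, 3.06], [-0.37, 2.12], [-1.25, 1.32], [0.18, 2.47], [-1.1, 4.24], [0.23, 1.98], [-2.94, 2.94]. Speed limits (rad/s): [2.57, 2.57, 3.14, 3.14, 3.14, 3.14, 3.14].

### API

Orientations are given as [roll, pitch, yaw] about the fixed x, y, z axes, in that order (R = Rz(yaw) Ry(pitch) Rx(roll)).
In Python, from cell import ctrl gives the robot as it stands.
- The arm moves only by the shell command python3 -m handwheel 'ROWS'. ROWS is JSON, a list of rows, each a list of 3 entries, a list of its own where there are three numbers: the turn, a rotation vector about the tool's x, y, z in degrees, then the shift along the tool's x, y, z in m, then the closure, from 0 (fully open) to 1 (shut). A call has 1 to 5 rows; each row shifts and turns the commanded pose from where the row before left it, along the tool's axes as they then stand; what a row does not reach is not made up. A row lasts 1/12 s, in which the tool goes at most 41.7 mm and 7.16 degrees, less where a joint would pass 70% of its speed; a pose out of reach is approached as far as the arm can. A call is refused whole if a number of a shift passes 0.0417 or a number of a turn 7.16, either way. A call with a gripper value outside its range is refused whole. The fingers move at their own pace and stop on an object; the grip force is fixed at half the most. Time passes only in rows, so rows that do not move let the fingers close. It gives the time, the measured TCP pose, the force, the opening and the grip force at its end, in the units of the state.
- ctrl.read_state(): the state, without advancing time (a new reading comes with each control period).
- ctrl.get_image(name): name is "side" or "top" or "wrist"; returns a dict with "pixels" (384x512x3 uint8, red, green, blue), "fx", "fy", "cx", "cy" (pixels), "pose" (4x4, takes a point from camera to world coordinates); the wrist camera has in their place "T_tool_cam" (4x4, takes a point from camera to tool coordinates, whose origin is the TCP and whose axes are the flange's). Camera axes: x right, y up, looking along -z (the intrinsics and any distortion apply to the point x, -y, -z); pixel columns grow to the right and rows downward; lengths in mm; the calibration is good to about 2 mm. A picture is of the moment at which its call begins: read the wrist's pose just before it. There is no depth.
- ctrl.finish_job(): hands the job in; it is judged then, once.
The state is a dict: "clock": time; "qpos": joint angles; "qd": joint speeds; "tau": joint torques, N m; "eef_pos": TCP position; "tool_rot": TCP orientation; "force": force on the tool from outside, world axes, zero at the start; "torque": the same for the moment, N m; "width": finger opening in mm; "gripper_force": force on a finger pad.
Only numpy, scipy, OpenCV 4.12 (cv2) and the standard library are available. Lean on these libraries where they do the work, as an engineer would, in place of code of your own. Each camera call takes 0.05 s, during which the arm holds its last target. There are 200 camera calls.

### The job

Get the pasta roller ready and start it: throw its thickness lever into the third notch from the front, the one marked with the round-headed pin, and swing the wire guard fully down over the feed table. Only when both are done, push in the switch paddle hidden under the front lip of the feed table until it stays in. Leave the other things on the worktop where they are.

Things in the scene. Friction and masses are not known exactly. Their poses are not given: they have to be found in the camera images.
- pasta_roller: electric pasta roller of plain steel, fixed: two cheeks with rounded heads, rollers between them, a feed table in front. 124 mm deep without the table, 156 wide, 147 high. Origin on the worktop below the lever's axis; x from its front (feed table) to its back, y to its left cheek, z up. (x, y, z) below are in this frame, in m.
- gap_lever (a joint): thickness lever on the left cheek, hinged along y at (0, 0.101, 0.085). Rad, 0 upright, growing as the knob goes to the back; limits -0.5, 0.5. Its sprung roller rides on a dark disc with four notches, from the front at -0.45, -0.15, 0.15, 0.45, crests between at -0.3, 0, 0.3. 10 to 15 N at the knob takes it over a crest, then it snaps into the next notch and stays. Starts in notch 1 or 2.
- lever_knob (a point): centre of the lever's black ball knob (radius 13 mm), 105 mm from the lever's axis, so at x = 0.105 sin q, y = 0.101, z = 0.085 + 0.105 cos q. Below it the lever is a flat bar 11 mm broad. It is the highest part there; the cheek beside it is 147 mm high.
- third_notch (a point): third notch from the front (lever at 0.15), at the outer end of the third stroke on the rounded top of the left cheek, (0.009, 0.078, 0.146). The four black strokes there, one to each notch, grow thicker from front to back; a round-headed steel pin 11 mm high stands at the inner end of the third, 17 mm from this point.
- guard (a joint): wire guard, a steel grille 88 mm wide and 74 long between the cheeks, hinged along y at (-0.014, 0.0105, 0.137). Rad: 0 = fully down in front of the rollers over the feed table, growing as it is raised, to 1.4. Stiff hinge: stays where it is left; about 3 N on its front bar moves it. Starts raised by 0.7 to 1.35. The head cover behind the hinge is 143 mm high.
- guard_bar (a point): middle of the guard's front bar (round, along y, radius 3.5 mm); at x = -0.014 - 0.074 cos(0.71 - q), y = 0.0105, z = 0.137 - 0.074 sin(0.71 - q) with q the guard's angle: 89 mm high when fully down. Note what hangs overhead, in the robot's frame: a ladle 220 mm wide over (0.30, -0.16), down to z = 0.62; keep the forearm clear of it.
- switch_paddle (a joint): switch: black plate 48 mm wide, 42 high on the front panel, hinged along y at its top edge at (-0.066, 0.0105, 0.069). Rad: 0 = off, lower edge 10 mm proud to the front; 0.24 = on, pushed in towards +x, where it latches and stays. 6 to 10 N on its lower part pushes it over, then it snaps in.
- paddle_face (a point): where to push the paddle: on its front face 32 mm below its hinge, (-0.076, 0.0105, 0.038) while off. The round lip of the feed table above (front at x = -0.084, underside at z = 0.077) overhangs the pushed-in face by 16 mm: come from below and in front of the lip, fingers leaned 40 to 45 degrees, tips towards +x.
- ring_0: steel ring mould, an open ring 70 mm across and 45 mm high; lies on the worktop, origin under its middle; a bystander, not to be moved.
- ring_2: steel ring mould, an open ring 60 mm across and 50 mm high; lies on the worktop, origin under its middle; a bystander, not to be moved.
- onion_0: brown onion, 85 mm across and 87 mm high; lies on the worktop, origin under its middle; a bystander, not to be moved.
- timer: wind-up kitchen timer, round, red top on a white base, 67 mm across and 54 mm high; lies on the worktop, origin under its middle; a bystander, not to be moved.

How it is judged:
By the outcome, as a careful person would: the job done as asked, in the order asked, and still so for the second after the job is handed in, with the robot touching nothing.
It also fails if it takes over 64 s, if anything falls off the work surface, if the arm or the gripper's body presses on something with over 40 N, if the wrist force passes 120 N, or if a joint passes its speed limit or range.

## Working session

There is one attempt and no reset: what is moved stays moved. The work goes in short steps, Python scripts to look and compute and a shell command to move; the robot and the scene stay as the last step left them, time stands still between calls to the robot, and variables do not carry over. Pictures are saved under pics/ and viewed, at most 10 in all, crops included, and the job is handed in when it is done.

```bash
mkdir -p pics; ls
python3 - <<'E'
from cell import ctrl
import cv2,numpy as np
s=ctrl.read_state();print(s)
ims=[]
for n in("side","top"):
    d=ctrl.get_image(n);cv2.imwrite(f"pics/{n}0.png",d["pixels"][:,:,::-1])
    print(n,{k:(np.round(v,3).tolist() if k=="pose" else v) for k,v in d.items() if k!="pixels"})
d=ctrl.get_image("wrist");print(d["T_tool_cam"],d.keys(),d["fx"])
E
```

```text
pics
{'clock': 0.0, 'qpos': array([-1.39377717,  0.62931028,  0.03841847,  1.51842885, -0.02701151,
        0.99629313, -0.01998761]), 'qd': array([-0.00032538,  0.00064201, -0.00039562, -0.00091515,  0.00012417,
        0.00064798,  0.0009389 ]), 'tau': array([-9.81789890e-04, -5.63393354e+01,  1.22504298e+00, -1.93437731e+01,
        1.06694808e-02,  1.09141695e-02, -3.14308409e-06]), 'eef_pos': array([156.0853272 , 630.30745671, 230.39243597]), 'tool_rot': array([-3.13967009e+00,  1.33393043e-06,  2.89879725e+00]), 'force': array([-0.23189713, -0.41444381,  0.23979247]), 'torque': array([-0.04518532, -0.00335658, -0.00335621]), 'gripper_force': 0.0, 'width': 85.28573777210146}
side {'fx': 499.1415896475945, 'fy': 499.1415896475945, 'cx': 253.5683242144902, 'cy': 196.60686622421758, 'pose': [[0.881, 0.299, -0.367, 95.971], [-0.474, 0.56, -0.68, -635.508], [0.002, 0.772, 0.635, 759.479], [0.0, 0.0, 0.0, 1.0]]}
top {'fx': 373.81907593903486, 'fy': 373.81907593903486, 'cx': 261.0863775617116, 'cy': 188.13962768315153, 'pose': [[-0.007, 0.993, -0.12, 375.026], [-1.0, -0.007, 0.004, 52.803], [0.003, 0.12, 0.993, 1024.255], [0.0, 0.0, 0.0, 1.0]]}
[[ 4.64242483e-04  9.45243312e-01  3.26366152e-01  8.39981366e+01]
 [ 9.99999843e-01 -5.41239872e-04  1.45116029e-04 -4.25456932e-01]
 [ 3.13812330e-04  3.26366034e-01 -9.45243415e-01 -1.43098620e+02]
 [ 0.00000000e+00  0.00000000e+00  0.00000000e+00  1.00000000e+00]] dict_keys(['pixels', 'fx', 'fy', 'cx', 'cy', 'T_tool_cam']) 317.6134614905261
```

View pics/side0.png

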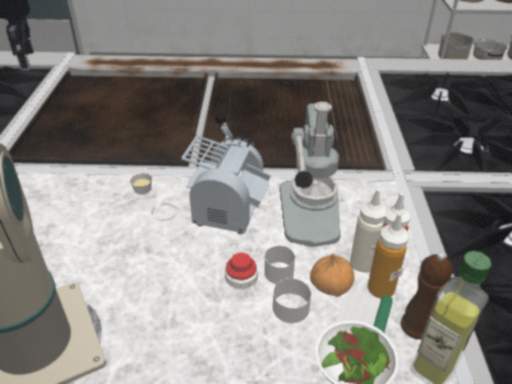

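View pics/top0.png

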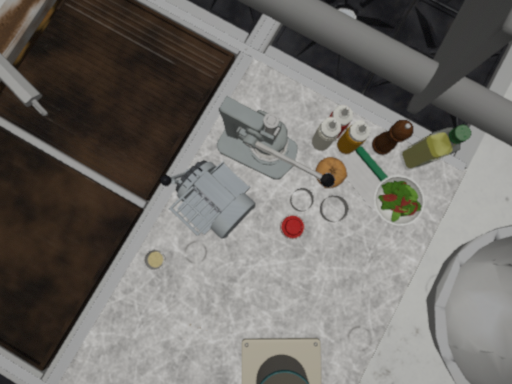

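Run:
```python
import cv2,numpy as np
a=cv2.imread("pics/side0.png")[95:245,125:285];b=cv2.imread("pics/top0.png")[145:255,145:265]
A=cv2.resize(a,(560,525),interpolation=cv2.INTER_CUBIC)
cv2.imwrite("pics/c1.png",A)
cv2.imwrite("pics/c2.png",cv2.resize(b,(600,550),interpolation=cv2.INTER_CUBIC))
```

```text
(no output)
```

View pics/c1.png

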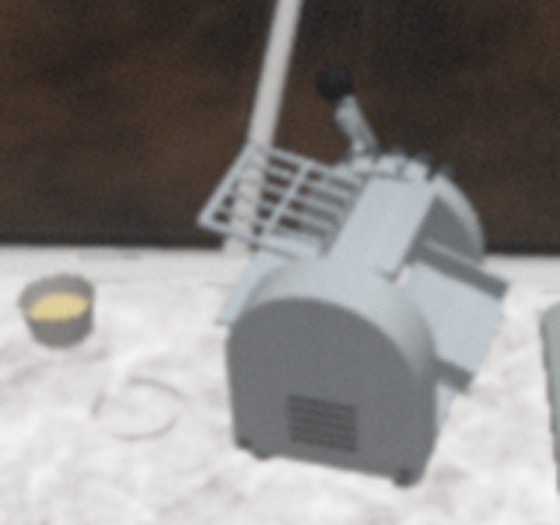

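View pics/c2.png

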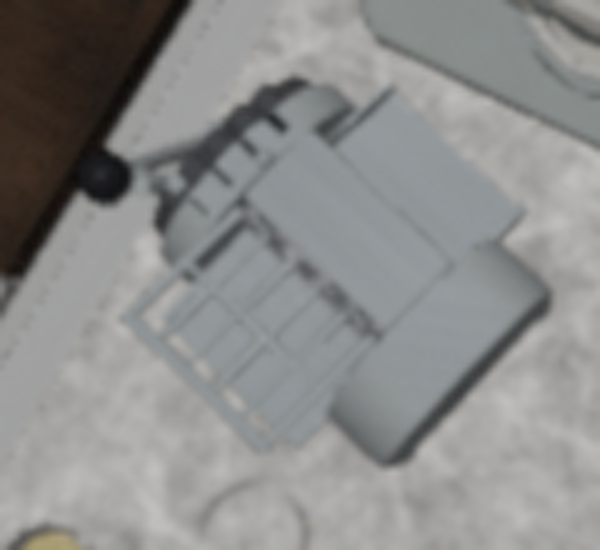

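```bash
cat > h.py <<'E'
from cell import ctrl
import cv2,numpy as np
from scipy.spatial.transform import Rotation as Ro
def tool():
    s=ctrl.read_state();T=np.eye(4);T[:3,:3]=Ro.from_euler('xyz',s["tool_rot"]).as_matrix();T[:3,3]=s["eef_pos"];return T
def cam(n,save=None):
    T=tool();d=ctrl.get_image(n)
    d["P"]=T@d["T_tool_cam"] if n=="wrist" else d["pose"]
    if save:cv2.imwrite(f"pics/{save}.png",d["pixels"][:,:,::-1])
    return d
def ray(d,u,v):
    r=np.array([(u-d["cx"])/d["fx"],-(v-d["cy"])/d["fy"],-1]);r=d["P"][:3,:3]@r
    return d["P"][:3,3],r/np.linalg.norm(r)
def plane(d,u,v,z):
    o,r=ray(d,u,v);return o+r*(z-o[2])/r[2]
def tri(*obs):
    A=np.zeros((3,3));b=np.zeros(3);R=[ray(*o) for o in obs]
    for o,r in R:
        M=np.eye(3)-np.outer(r,r);A+=M;b+=M@o
    p=np.linalg.solve(A,b);return p,[round(float(np.linalg.norm(np.cross(p-o,r))),1) for o,r in R]
def proj(d,p):
    q=np.linalg.inv(d["P"])@np.r_[p,1];return np.array([d["cx"]+d["fx"]*q[0]/-q[2],d["cy"]+d["fy"]*q[1]/q[2]])
E
python3 - <<'E'
from h import *
s=cam("side");t=cam("top")
S=lambda u,v:(s,125+u/3.5-.4,95+v/3.5-.4)
T=lambda u,v:(t,145+u/5-.4,145+v/5-.4)
for n,a,b in [("knob",(335,83),(103,175)),("barL",(255,147),(130,318)),("barR",(203,220),(262,448))]:
    print(n,tri(S(*a),T(*b)))
for u,v in [(270,125),(240,152),(218,178),(198,210)]:print(plane(*T(u,v),145))
# bystanders
for n,(u,v),z in [("timer",(292,227),54),("ring2",(301,198),50),("ring0",(334,208),45),("onion",(331,172),60)]:print(n,plane(t,u,v,z))
E
```

```text
knob (array([498.20401515, 268.15723405, 178.12290482]), [0.1, 0.1])
barL (array([435.45639329, 260.06630985, 152.68604919]), [1.2, 1.2])
barR (array([374.74376407, 197.51733246, 154.38872086]), [1.0, 1.0])
[526.47750548 197.69343598 145.        ]
[513.55972918 211.78506592 145.        ]
[501.14236514 222.038702   145.        ]
[485.89527389 231.26002983 145.        ]
timer [390.32656822 -30.32021745  54.        ]
ring2 [465.73110434 -55.51703755  50.        ]
ring0 [ 439.26449656 -142.15019602   45.        ]
onion [ 532.47646267 -134.19337975   60.        ]
```

```bash
python3 -m handwheel '[[[0,0,0],[-0.03,-0.019,-0.01],0],[[0,0,0],[-0.03,-0.019,-0.01],0],[[0,0,0],[-0.03,-0.019,-0.01],0],[[0,0,0],[-0.03,-0.019,-0.01],0],[[0,0,0],[-0.03,-0.019,0],0]]'
python3 -m handwheel '[[[0,0,0],[-0.03,-0.019,0],0],[[0,0,0],[-0.03,-0.019,0],0],[[0,0,0],[-0.03,-0.019,0],0],[[0,0,0],[-0.03,-0.019,0],0],[[0,0,0],[-0.03,-0.019,0],0]]'
python3 -m handwheel '[[[0,0,0],[-0.03,-0.019,0],0],[[0,0,0],[-0.03,-0.019,0],0],[[0,0,0],[-0.03,-0.019,0],0],[[0,0,0],[-0.03,-0.019,0],0],[[0,0,0],[0,0,0],0]]'
python3 -c "
from h import *
print(ctrl.read_state()['qpos'].round(2))"
```

```text
clock: 0.67
eef_pos: [280.5, 502.4, 273.3]
tool_rot: [3.138, 0.001, 2.899]
force: [0.5, 0.1, 0.4]
width: 85.3
gripper_force: 0.0
clock: 1.08
eef_pos: [402.7, 372.9, 271.4]
tool_rot: [3.141, 0.0, 2.899]
force: [0.4, 1.2, 1.2]
width: 85.6
gripper_force: 0.0
clock: 1.5
eef_pos: [505.9, 263.5, 271.5]
tool_rot: [-3.138, 0.006, 2.887]
force: [1.0, -1.5, 0.2]
width: 85.2
gripper_force: 0.0
[-0.6   0.47  0.1   1.7  -0.04  0.97  0.83]
```

```bash
python3 -m handwheel '[[[0,0,-6.7],[0,0,0],0],[[0,0,-6.7],[0,0,0],0],[[0,0,-6.7],[0,0,0],0],[[0,0,-6.7],[0,0,0],0],[[0,0,-6.7],[0,0,0],0]]' >/dev/null
python3 -m handwheel '[[[0,0,-6.7],[0,0,0],0],[[0,0,-6.7],[0,0,0],0],[[0,0,-6.7],[0,0,0],0],[[0,0,-6.7],[0,0,0],0],[[0,0,0],[0,0,0],0]]'
python3 -m handwheel '[[[0,0,0],[0,0,0],0],[[0,0,0],[0,0,0],0]]' >/dev/null
python3 - <<'E'
from h import *
d=cam("wrist","w1");np.save("w1.npy",[d["P"]]);
s=ctrl.read_state();print(s['qpos'].round(2),s['eef_pos'],s['tool_rot'])
y=np.radians(-44.2);R=np.array([[np.cos(y),-np.sin(y),0],[np.sin(y),np.cos(y),0],[0,0,1]])
o=np.array([460,162.6,0])
for n,p in [("knob",(-45.7,101,179.5)),("third",(9,78,146)),("barL",(-86,54,153.5)),("barR",(-86,-33,153.5))]:print(n,proj(d,o+R@p))
E
```

```text
clock: 2.33
eef_pos: [499.8, 271.8, 271.2]
tool_rot: [3.141, -0.0, -2.329]
force: [0.4, -0.1, 0.6]
width: 85.8
gripper_force: 0.0
[-0.42  0.47 -0.19  1.69  0.1   0.98  1.73] [499.92775905 271.76265055 271.28912241] [-3.14149879e+00 -1.11776735e-04 -2.33433412e+00]
knob [258.16758364 189.81995875]
third [194.63874622 151.3769719 ]
barL [308.42548475 124.93484206]
barR [315.37148165   2.53778763]
```

View pics/w1.png

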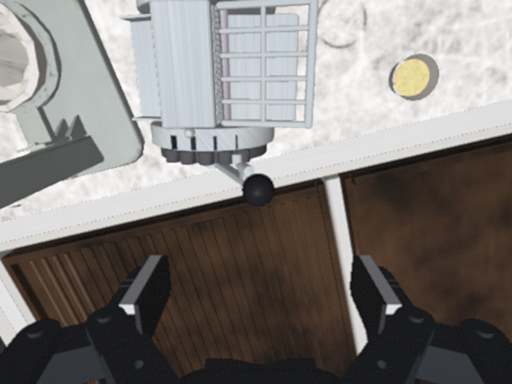

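```bash
python3 -m handwheel '[[[0,0,0],[0.005,-0.002,0],0.45],[[0,0,0],[0,0,0],0.45],[[0,0,0],[0,0,0],0.45],[[0,0,0],[0,0,0],0.45],[[0,0,0],[0,0,0],0.45]]'
python3 -m handwheel '[[[0,0,0],[0,0,0.027],0.45],[[0,0,0],[0,0,0.027],0.45],[[0,0,0],[0,0,0.027],0.45],[[0,0,0],[0,0,0.027],0.45],[[0,0,0],[0,0,0],0.45]]'
python3 - <<'E'
from h import *
d=cam("wrist","w2")
E
```

```text
clock: 2.97
eef_pos: [498.0, 266.9, 271.4]
tool_rot: [3.142, 0.0, -2.332]
force: [0.2, -0.9, 0.5]
width: 46.7
gripper_force: 0.0
clock: 3.38
eef_pos: [494.9, 264.9, 158.7]
tool_rot: [3.139, -0.009, -2.332]
force: [-0.2, -0.3, -0.1]
width: 47.0
gripper_force: 0.0
```

View pics/w2.png

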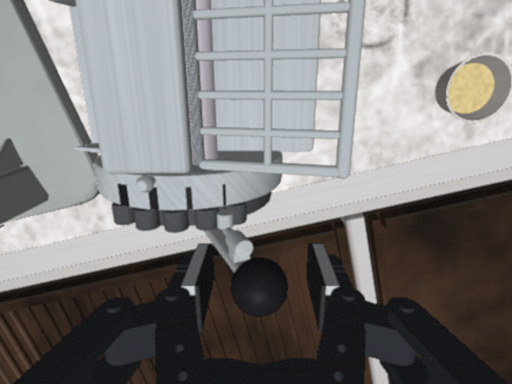

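```bash
python3 -m handwheel '[[[0,0,0],[0,-0.008,0],0.45],[[0,0,0],[0,-0.008,0],0.45],[[0,0,0],[0,-0.008,0],0.45],[[0,0,0],[0,-0.008,0],0.45],[[0,0,0],[0,-0.008,0],0.45]]'
python3 -m handwheel '[[[0,0,0],[0,-0.006,0],0.45],[[0,0,0],[0,-0.006,0],0.45],[[0,0,0],[0,-0.006,0],0.45],[[0,0,0],[0,-0.006,0],0.45],[[0,0,0],[0,0,0],0.45]]'
python3 -m handwheel '[[[0,0,0],[0,0,0],0.45],[[0,0,0],[0,0,0],0.45],[[0,0,0],[0,0,0],0.45]]'
cat > k.py <<'E'
from h import *
y=np.radians(-44.2);R=np.array([[np.cos(y),-np.sin(y),0],[np.sin(y),np.cos(y),0],[0,0,1]]);o=np.array([460,162.6,0])
def lo(p): return (R.T@(np.array(p)-o)).round(1)
E
cat > kn.py <<'E'
from k import *
print("tcp local",lo(ctrl.read_state()["eef_pos"]))
t=cam("top");g=cv2.cvtColor(t["pixels"],cv2.COLOR_RGB2GRAY)
for q in(-.45,-.15,.15,.45):
    p=proj(t,o+R@[105*np.sin(q),101,85+105*np.cos(q)]);print(q,p.round(1))
d=cam("wrist");m=(d["pixels"].max(2)<40).astype(np.uint8)
for q in(-.45,-.15,.15,.45):print(q,proj(d,o+R@[105*np.sin(q),101,85+105*np.cos(q)]).round(0))
cv2.imwrite("pics/w3.png",d["pixels"][:,:,::-1])
E
python3 kn.py
```

```text
clock: 3.85
eef_pos: [528.8, 239.8, 165.7]
tool_rot: [-3.14, 0.004, -2.332]
force: [-2.9, 3.3, 4.4]
width: 47.3
gripper_force: 4.5
clock: 4.27
eef_pos: [546.8, 219.9, 163.9]
tool_rot: [-3.139, 0.001, -2.335]
force: [0.2, 0.5, -1.1]
width: 46.8
gripper_force: 0.0
clock: 4.52
eef_pos: [544.2, 222.6, 163.3]
tool_rot: [3.142, -0.0, -2.332]
force: [-0.3, 0.2, -0.4]
width: 47.0
gripper_force: 0.0
tcp local [ 18.5 101.7 163.3]
-0.45 [165.6 179.7]
-0.15 [174.1 169.7]
0.15 [183.9 159.8]
0.45 [194.  151.4]
-0.45 [399. 275.]
-0.15 [339. 286.]
0.15 [267. 286.]
0.45 [202. 273.]
```

View pics/w3.png

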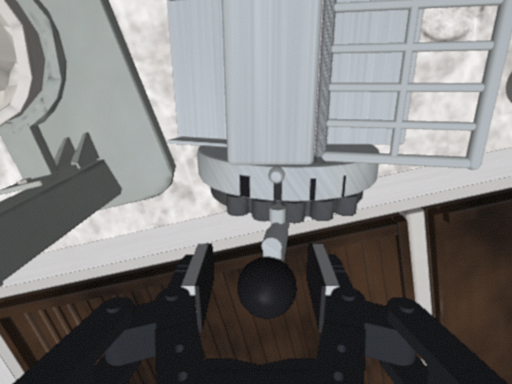

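```bash
python3 -m handwheel '[[[0,0,0],[0,0,-0.03],0.45],[[0,0,0],[0,0,-0.03],0.45],[[0,0,0],[0,0,-0.03],0.45],[[0,0,0],[0,0,0],1],[[0,0,0],[0.023,0.026,0],1]]' >/dev/null
python3 -m handwheel '[[[0,0,0],[0.023,0.026,0],1],[[0,0,0],[0.023,0.026,0],1],[[0,0,0],[0.023,0.025,0],1],[[0,0,-7],[0,0,0],1],[[0,0,-7],[0,0,0],1]]' >/dev/null
python3 -m handwheel '[[[0,0,-7],[0,0,0],1],[[0,0,-7],[0,0,0],1],[[0,0,-7],[0,0,0],1],[[0,0,-7],[0,0,0],1],[[0,0,-7],[0,0,0],1]]' >/dev/null
python3 -m handwheel '[[[0,0,-7],[0,0,0],1],[[0,0,-7],[0,0,0],1],[[0,0,-7],[0,0,0],1],[[0,0,-7],[0,0,0],1],[[0,0,-7],[0,0,0],1]]' >/dev/null
python3 -m handwheel '[[[0,0,-6],[0,0,0],1],[[0,0,0],[0,0,0],1],[[0,0,0],[0,0,0],1]]'
python3 - <<'E'
from k import *
d=cam("wrist","w4");s=ctrl.read_state();print(lo(s["eef_pos"]),s["qpos"].round(2))
for q in (.85,.935,1.0):
  for yy in(-33.5,54.5):print(q,proj(d,o+R@[-14-74*np.cos(.71-q),yy,137-74*np.sin(.71-q)]).round(0))
E
```

```text
clock: 6.53
eef_pos: [406.3, 226.5, 252.9]
tool_rot: [3.141, 0.002, -0.764]
force: [-0.3, -0.3, -0.3]
width: 0.1
gripper_force: 0.0
[-82.6   8.2 252.7] [ 0.02  0.44 -0.82  1.97  0.4   0.91  2.94]
0.85 [310. 195.]
0.85 [204. 195.]
0.935 [311. 197.]
0.935 [203. 196.]
1.0 [312. 197.]
1.0 [201. 196.]
```

View pics/w4.png

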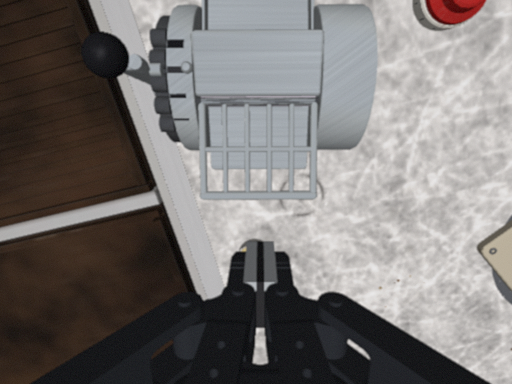

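```bash
for i in 1 2 3 4 5; do python3 -m handwheel '[[[0,0,7.1],[0,0,0],1],[[0,0,7.1],[0,0,0],1],[[0,0,7.1],[0,0,0],1],[[0,0,7.1],[0,0,0],1],[[0,0,7.1],[0,0,0],1]]' >/dev/null; done
python3 -m handwheel '[[[0,0,2.5],[0,0,0],1],[[0,0,0],[0,0,0],1],[[0,0,0],[0,0,0],1]]'
python3 - <<'E'
from k import *
s=ctrl.read_state();print(lo(s["eef_pos"]),s["qpos"].round(2))
E
```

```text
clock: 8.92
eef_pos: [406.4, 227.2, 253.8]
tool_rot: [3.14, 0.001, 2.381]
force: [-0.4, 0.5, -0.2]
width: -0.1
gripper_force: 0.0
[-83.4   9.  253.8] [-0.56  0.34 -0.02  1.98  0.01  0.82  0.23]
```

```bash
python3 -m handwheel '[[[0,0,0],[0.003,0,0.03],1],[[0,0,0],[0,0,0.03],1],[[0,0,0],[0,0,0.03],1],[[0,0,0],[0,0,0.008],1],[[0,0,0],[0,0,0.008],1]]'
python3 -m handwheel '[[[0,0,0],[0,0,0.008],1],[[0,0,0],[0,0,0.008],1],[[0,0,0],[0,0,0.008],1],[[0,0,0],[-0.002,0,0.008],1],[[0,0,0],[-0.003,0,0.008],1]]'
python3 -m handwheel '[[[0,0,0],[-0.004,0,0.006],1],[[0,0,0],[-0.004,0,0.005],1],[[0,0,0],[0,0,0],1],[[0,0,0],[0,0,0],1]]'
python3 - <<'E'
from k import *
s=ctrl.read_state();print(lo(s["eef_pos"]),s["qpos"].round(2),s["force"])
E
```

```text
clock: 9.33
eef_pos: [403.4, 228.8, 146.6]
tool_rot: [-3.139, -0.0, 2.381]
force: [-1.2, -0.0, 2.1]
width: -0.2
gripper_force: 1.1
clock: 9.75
eef_pos: [408.7, 226.0, 107.2]
tool_rot: [3.139, 0.001, 2.381]
force: [-0.6, -0.4, 2.5]
width: -0.1
gripper_force: 1.2
clock: 10.08
eef_pos: [413.4, 219.6, 95.9]
tool_rot: [-3.14, -0.0, 2.38]
force: [-0.4, 0.3, -0.0]
width: -0.5
gripper_force: 0.0
[-73.1   8.4  95.9] [-0.53  0.6  -0.02  2.13  0.03  0.41  0.23] [-0.40890833  0.26474613 -0.02048332]
```

```bash
python3 -m handwheel '[[[0,0,0],[0,0,0.002],1],[[0,0,0],[0,0,0.002],1],[[0,0,0],[0,0,0.001],1],[[0,0,0],[0,0,0],1]]'
python3 -m handwheel '[[[0,0,0],[0,0,0.001],1],[[0,0,0],[0,0,0.001],1],[[0,0,0],[0,0,0],1]]'
```

```text
clock: 10.42
eef_pos: [413.2, 220.8, 93.2]
tool_rot: [3.14, -0.0, 2.381]
force: [-6.4, -0.3, 22.0]
width: 0.1
gripper_force: 9.5
clock: 10.67
eef_pos: [413.4, 220.9, 92.7]
tool_rot: [3.139, 0.0, 2.381]
force: [-8.1, -1.5, 40.0]
width: 0.1
gripper_force: 16.8
```

```bash
python3 -m handwheel '[[[0,0,0],[0,0,-0.02],1],[[0,0,0],[0,0,-0.03],1],[[0,0,0],[0.03,0,0],1],[[0,0,0],[0.03,0.002,0],1],[[0,0,0],[0.02,0,0],1]]' >/dev/null
python3 -m handwheel '[[[0,-7.1,0],[0,0,0],1],[[0,-7.1,0],[0,0,0],1],[[0,-7.1,0],[0,0,0],1],[[0,-7.1,0],[0,0,0],1],[[0,-7.1,0],[0,0,0],1]]' >/dev/null
python3 -m handwheel '[[[0,-7.1,0],[0,0,0],1],[[0,0,0],[0,0,0],1],[[0,0,0],[0,0,0],1]]'
cat > st.py <<'E'
from k import *
s=ctrl.read_state();T=tool();print(lo(s["eef_pos"]),s["qpos"].round(2),s["force"].round(1))
L=(R.T@T[:3,:3]);print("tool axes local (cols)\n",L.round(2))
import sys
if len(sys.argv)>1:
    g=np.array(eval(sys.argv[1]));print("shift mm",(L.T@(g-R.T@(T[:3,3]-o))).round(1))
E
python3 st.py "[-115,10.5,31]"
python3 - <<'E'
from k import *
d=cam("wrist","w5");t=cam("top");print("cup",lo(plane(t,155,259,25)))
for p in [(-88,10.5,77),(-70,10.5,89)]:print(proj(d,o+R@p))
E
```

```text
clock: 11.75
eef_pos: [353.8, 277.3, 134.8]
tool_rot: [-3.124, 0.643, 2.397]
force: [-0.1, -0.3, 0.8]
width: 0.2
gripper_force: 0.0
[-156.1    8.2  134.8] [-1.58  0.76  0.61  2.16  0.41  0.55 -0.62] [-0.1 -0.3  0.8]
tool axes local (cols)
 [[-0.8  -0.02  0.6 ]
 [-0.02  1.   -0.  ]
 [-0.6  -0.01 -0.8 ]]
shift mm [ 29.3   3.  107.7]
cup [-223.8   14.5   25. ]
[262.58217627 220.60280194]
[261.91765013 244.2262138 ]
```

View pics/w5.png

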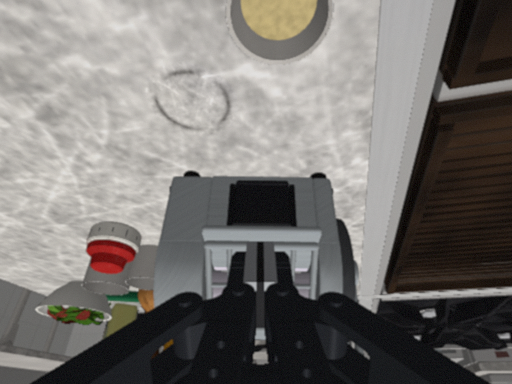

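```bash
python3 -m handwheel '[[[0,-3,0],[0,0,0],1],[[0,-3,0],[0,0,0],1],[[0,0,0.7],[0,0,0],1],[[0,0,0],[0,0,0],1],[[0,0,0],[0,0,0],1]]'
python3 st.py "[-112,9.5,31]"
```

```text
clock: 12.27
eef_pos: [356.8, 273.9, 137.1]
tool_rot: [-3.141, 0.744, 2.366]
force: [0.4, -0.7, 0.2]
width: 0.3
gripper_force: 0.0
[-151.6    7.9  137.1] [-1.65  0.83  0.67  2.14  0.42  0.58 -0.69] [ 0.4 -0.7  0.2]
tool axes local (cols)
 [[-0.74  0.    0.68]
 [ 0.    1.   -0.  ]
 [-0.68 -0.   -0.74]]
shift mm [ 42.7   1.9 104.9]
```

```bash
python3 -m handwheel '[[[0,0,0],[0.021,0.001,0],1],[[0,0,0],[0.021,0.001,0],1],[[0,0,0],[0,0,0.025],1],[[0,0,0],[0,0,0.025],1],[[0,0,0],[0,0,0.025],1]]'
python3 -m handwheel '[[[0,0,0],[0,0,0.02],1],[[0,0,0],[0,0,0.01],1],[[0,0,0],[0,0,0],1],[[0,0,0],[0,0,0],1]]'
python3 st.py "[-74,9.5,31]"
```

```text
clock: 12.68
eef_pos: [372.4, 262.4, 52.6]
tool_rot: [3.142, 0.743, 2.368]
force: [0.1, -0.3, -0.6]
width: 0.2
gripper_force: 0.0
clock: 13.02
eef_pos: [386.7, 247.5, 31.2]
tool_rot: [-3.14, 0.745, 2.368]
force: [0.1, -0.1, -0.8]
width: -0.1
gripper_force: 0.0
[-111.7    9.8   31.2] [-1.57  1.08  0.66  2.18  0.43  0.3  -0.77] [ 0.1 -0.1 -0.8]
tool axes local (cols)
 [[-0.73  0.    0.68]
 [ 0.    1.   -0.  ]
 [-0.68 -0.   -0.73]]
shift mm [-27.5  -0.1  25.7]
```

```bash
python3 -m handwheel '[[[0,0,0],[-0.0044,0,0.0041],1],[[0,0,0],[-0.0044,0,0.0041],1],[[0,0,0],[-0.0044,0,0.0041],1],[[0,0,0],[0,0,0],1],[[0,0,0],[0,0,0],1]]'
python3 st.py "[-74,9.5,31]"
python3 - <<'E'
from k import *
c=[]
for n,(a,b) in (("side",(95,125)),("top",(140,145))):
    d=cam(n);im=d["pixels"][:,:,::-1].copy()[a:a+140,b:b+140]
    im=cv2.resize(im,(400,400),interpolation=cv2.INTER_CUBIC)
    for q,col in((0,(0,0,255)),(.1,(0,255,0))):
        for yy in(-33.5,54.5):
            p=(proj(d,o+R@[-14-74*np.cos(.71-q),yy,137-74*np.sin(.71-q)])-[b,a]+.5)*400/140
            cv2.circle(im,tuple(int(v) for v in p),2,col,-1)
    c.append(im)
cv2.imwrite("pics/chk.png",np.hstack(c))
E
```

```text
clock: 13.43
eef_pos: [399.2, 235.6, 31.0]
tool_rot: [-3.14, 0.746, 2.37]
force: [0.1, -0.2, 0.9]
width: -0.0
gripper_force: 0.0
[-94.4   9.9  31. ] [-1.54  1.08  0.67  2.19  0.47  0.27 -0.78] [ 0.1 -0.2  0.9]
tool axes local (cols)
 [[-0.73  0.    0.68]
 [ 0.    1.   -0.  ]
 [-0.68 -0.   -0.73]]
shift mm [-15.   -0.4  13.9]
```

View pics/chk.png

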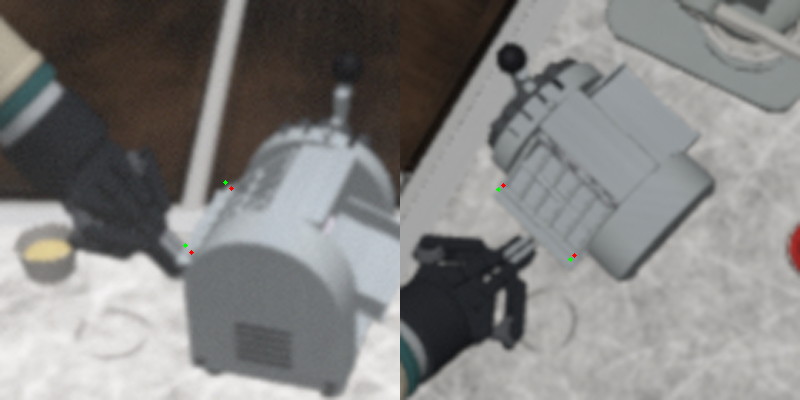

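```bash
python3 -m handwheel '[[[0,-2,0],[0,0,0],1],[[0,-2,0],[0,0,0],1],[[0,0,0],[0,0,-0.001],1],[[0,0,0],[0,0,0],1]]'
python3 st.py "[-84,9.5,32]"
```

```text
clock: 13.87
eef_pos: [398.1, 237.0, 31.0]
tool_rot: [-3.138, 0.815, 2.374]
force: [0.2, 0.3, -0.6]
width: -0.1
gripper_force: 0.0
[-96.2  10.2  31. ] [-1.6   1.14  0.7   2.17  0.45  0.31 -0.81] [ 0.2  0.3 -0.6]
tool axes local (cols)
 [[-0.69 -0.    0.73]
 [-0.    1.   -0.  ]
 [-0.73 -0.   -0.69]]
shift mm [-9.1 -0.7  8.2]
```

Lean helped (q6 at 0.31). Push in small steps.

```bash
python3 -m handwheel '[[[0,0,0],[-0.003,0,0.003],1],[[0,0,0],[-0.003,0,0.003],1],[[0,0,0],[-0.003,0,0.003],1],[[0,0,0],[0,0,0],1],[[0,0,0],[0,0,0],1]]'
python3 -m handwheel '[[[0,0,0],[-0.002,0,0.002],1],[[0,0,0],[0,0,0],1],[[0,0,0],[0,0,0],1]]'
python3 -m handwheel '[[[0,0,0],[-0.002,0,0.002],1],[[0,0,0],[0,0,0],1],[[0,0,0],[0,0,0],1]]'
python3 st.py "[-74,9.5,32]"
```

```text
clock: 14.28
eef_pos: [408.0, 226.8, 32.0]
tool_rot: [-3.139, 0.816, 2.37]
force: [-0.2, 0.2, -0.2]
width: -0.0
gripper_force: 0.0
clock: 14.53
eef_pos: [409.4, 226.0, 31.5]
tool_rot: [-3.139, 0.815, 2.372]
force: [-2.7, 0.8, -0.0]
width: 0.3
gripper_force: 1.4
clock: 14.78
eef_pos: [411.5, 224.1, 31.5]
tool_rot: [-3.139, 0.815, 2.372]
force: [-1.9, 1.5, -0.5]
width: 0.3
gripper_force: 1.2
[-77.7  10.3  31.5] [-1.57  1.14  0.71  2.18  0.49  0.27 -0.82] [-1.9  1.5 -0.5]
tool axes local (cols)
 [[-0.69 -0.    0.73]
 [-0.    1.   -0.  ]
 [-0.73 -0.   -0.69]]
shift mm [-2.9 -0.8  2.3]
```

```bash
for i in 1 2; do python3 -m handwheel '[[[0,0,0],[-0.001,0,0.001],1],[[0,0,0],[-0.001,0,0.001],1],[[0,0,0],[0,0,0],1]]'|grep -E "eef|force:"; done
python3 st.py
```

```text
eef_pos: [414.2, 220.4, 32.7]
force: [0.5, -1.0, 0.1]
gripper_force: 0.0
eef_pos: [414.8, 220.3, 31.9]
force: [-8.6, 4.8, 5.6]
gripper_force: 4.5
[-72.6   9.9  31.9] [-1.56  1.14  0.71  2.19  0.51  0.26 -0.83] [-8.6  4.8  5.6]
tool axes local (cols)
 [[-0.69 -0.    0.73]
 [-0.    1.   -0.  ]
 [-0.73 -0.   -0.69]]
```

```bash
python3 -m handwheel '[[[0,0,0],[0.005,0,-0.005],1],[[0,0,0],[0.005,0,-0.005],1],[[0,0,0],[0,0,0],1],[[0,0,0],[0,0,0],1],[[0,0,0],[0,0,0],1]]'|grep -E "eef|force:"
python3 -m handwheel '[[[0,0,0],[-0.004,0,0.004],1],[[0,0,0],[-0.004,0,0.004],1],[[0,0,0],[0,0,0],1],[[0,0,0],[0,0,0],1]]'|grep -E "eef|force:"; python3 st.py
```

```text
eef_pos: [405.7, 229.2, 31.8]
force: [0.4, -0.0, -0.2]
gripper_force: 0.0
eef_pos: [414.1, 220.7, 32.2]
force: [0.1, -0.9, 0.4]
gripper_force: 0.0
[-73.4   9.6  32.2] [-1.56  1.14  0.71  2.19  0.53  0.27 -0.85] [ 0.1 -0.9  0.4]
tool axes local (cols)
 [[-0.68  0.    0.73]
 [-0.    1.   -0.  ]
 [-0.73 -0.   -0.68]]
```

```bash
python3 -m handwheel '[[[0,0,0],[0.01,0,-0.01],1],[[0,0,0],[0.01,0,-0.01],1],[[0,0,0],[0,0,-0.03],1],[[0,0,0],[0,0,-0.03],1],[[0,0,0],[0,0,-0.03],1]]'|grep -E "eef|force:"
python3 -m handwheel '[[[0,0,0],[0,0,-0.02],1],[[0,0,0],[0,0,0],1],[[0,0,0],[0,0,0],1],[[0,0,0],[0,0,0],1]]'
python3 - <<'E'
from k import *
t=cam("top");m=(t["pixels"].max(2)<45).astype(np.uint8)[148:172,172:197]
ys,xs=np.nonzero(m);print("knob px",xs.mean()+172,ys.mean()+148,len(xs), "want 183.9 159.8")
d=cam("wrist")
m=(d["pixels"].max(2)<35).astype(np.uint8)
for p,n in [((-67,10.5,69),"top"),((-76,10.5,28),"low off"),((-66,10.5,27),"low on"),((-74,10.5,89),"bar")]:print(n,proj(d,o+R@p).round(1))
u=int(proj(d,o+R@[-70,10.5,50])[0]);print("column",d["pixels"][150:260:2,u].max(1).tolist())
E
```

```text
eef_pos: [345.8, 286.7, 93.6]
force: [1.0, 0.2, -0.2]
gripper_force: 0.0
clock: 16.78
eef_pos: [336.4, 296.0, 106.3]
tool_rot: [-3.138, 0.817, 2.371]
force: [0.9, -0.3, -0.0]
width: 0.0
gripper_force: 0.0
knob px 179.77678571428572 157.03571428571428 112 want 183.9 159.8
top [261.8 242.7]
low off [261.9 196.2]
low on [261.9 199.4]
bar [261.8 263.8]
column [200, 199, 191, 203, 218, 206, 190, 187, 190, 193, 204, 204, 205, 199, 198, 208, 204, 192, 192, 139, 97, 102, 102, 103, 94, 35, 24, 17, 85, 72, 18, 19, 12, 25, 20, 18, 11, 18, 17, 22, 17, 17, 13, 7, 21, 15, 15, 19, 14, 17, 17, 22, 16, 13, 16]
```

```bash
python3 -c "
from cell import ctrl
print(ctrl.finish_job())"
```

```text
the job is handed in; nothing more can be done
None
```

The lever is in the third notch and the guard is fully down; the switch was then pushed in and stayed in when I probed it again, and the job is handed in at about 17 s with nothing else on the worktop touched.

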